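Change over the ports of a keyhole-surgery trainer

TASK

The green ring marks the port that the next exercise needs. Free that port: pull out its blue-handled plug and use it to close the port that now stands open, pushed fully home with its flange flat on the collar. Leave the plug in the third port in place, and do not disturb the other things on the counter.

Things in the scene. Friction and masses are not known exactly. Their poses are not given: they have to be found in the camera images.
- trainer: White surgery trainer, fixed: a shell 360 mm wide (y), its lilac face 200 mm long sloping at 25 degrees, low edge towards the robot at yaw 0. Origin on the counter, 135 mm under the face's centre; the face's normal is (-0.423, 0, 0.906) here. Three ports in a row along y, 105 mm apart, through the face's centre; two start plugged, one open, and which varies.
- port_1: Left (+y) port (y = +105 mm on the trainer): grey collar, 51 mm outside and 33 mm inside diameter, standing 12 mm proud of the face, bore 45 mm deep. Origin: centre of the collar's mouth; z: the bore's axis, outward from the face (25 degrees from vertical, leaning towards the robot at yaw 0); y along the row of ports.
- port_2: Middle port (y = +0 mm on the trainer): grey collar, 51 mm outside and 33 mm inside diameter, standing 12 mm proud of the face, bore 45 mm deep. Origin: centre of the collar's mouth; z: the bore's axis, outward from the face (25 degrees from vertical, leaning towards the robot at yaw 0); y along the row of ports.
- port_3: Right (-y) port (y = -105 mm on the trainer): grey collar, 51 mm outside and 33 mm inside diameter, standing 12 mm proud of the face, bore 45 mm deep. Origin: centre of the collar's mouth; z: the bore's axis, outward from the face (25 degrees from vertical, leaning towards the robot at yaw 0); y along the row of ports.
- ring_green: Green marker ring, 80 mm outside diameter, 4 mm thick, fixed on the face round the collar of one port (any of the three); the other two ports have grey rings. Origin: centre of its underside, 12 mm below that collar's mouth along the port's axis; z outward along the axis. It starts round one of the two plugged ports.
- plug_a: Port plug, one of two alike, 92 mm long, 120 g: black taper (36 mm long, diameter 19 mm at the tip, 30 mm at the top), black flange (45 mm diameter, 6 mm thick), blue round handle (34 mm diameter, z = 6 to 56 mm). Origin: centre of the flange's underside, which lies on the port's origin when fully home; z along its axis, from taper to handle.
- plug_b: Port plug, one of two alike, 92 mm long, 120 g: black taper (36 mm long, diameter 19 mm at the tip, 30 mm at the top), black flange (45 mm diameter, 6 mm thick), blue round handle (34 mm diameter, z = 6 to 56 mm). Origin: centre of the flange's underside, which lies on the port's origin when fully home; z along its axis, from taper to handle.
- grasper: Bystander: long laparoscopic grasper with green handle, 450 mm long, 26 mm high, lying on the counter along its x axis (its shaft points to +x). Origin on the counter, shaft 20 mm behind to 275 mm ahead of it.
- peg_board: Bystander: black board 120 x 160 mm with coloured pegs, 36 mm high. Origin: centre of its underside.
- glove_box: Bystander: blue carton 120 x 220 x 70 mm high. Origin: centre of its underside.
Mind the look-alikes: they are no part of the job. Leave any pink or turquoise look-alike of the plug_a alone.

How it is judged:
On the way:
1. the port with the green ring is free: neither plug is within 60 mm of the ring (distance between each of plug_a, plug_b and ring_green above 0.06 m), for 0.2 s.
At the end, for the whole second after the job is handed in: Both plugs are home in ports (flange origin within 5 mm of the port's origin, axes within 0.09 rad) and at rest, the port with the green ring is open (no plug within 60 mm of the ring), and the plug that was not in that port is within 8 mm of where it started (all of step 1 and ((distance between plug_a and port_1 below 0.005 m and angle between the z axis of plug_a and the z axis of port_1, either way round below 0.09 rad) or (distance between plug_a and port_2 below 0.005 m and angle between the z axis of plug_a and the z axis of port_2, either way round below 0.09 rad) or (distance between plug_a and port_3 below 0.005 m and angle between the z axis of plug_a and the z axis of port_3, either way round below 0.09 rad)) and ((distance between plug_b and port_1 below 0.005 m and angle between the z axis of plug_b and the z axis of port_1, either way round below 0.09 rad) or (distance between plug_b and port_2 below 0.005 m and angle between the z axis of plug_b and the z axis of port_2, either way round below 0.09 rad) or (distance between plug_b and port_3 below 0.005 m and angle between the z axis of plug_b and the z axis of port_3, either way round below 0.09 rad)) and distance of any of plug_a, plug_b from where it was at the start of the episode below 0.008 m and linear speed of each of plug_a, plug_b below 0.02 m/s); the robot touches nothing.
It fails at once if the plug that is not in the green-ringed port is taken out of its port (distance of each of plug_a, plug_b from where it was at the start of the episode above 0.025 m or (distance of plug_a from where it was at the start of the episode above 0.025 m and distance between plug_b and ring_green below 0.025 m) or (distance of plug_b from where it was at the start of the episode above 0.025 m and distance between plug_a and ring_green below 0.025 m)).
It fails at once if a bystander (grasper, peg board, glove box) is moved by more than 20 mm (distance of any of grasper, peg_board, glove_box from where it was at the start of the episode above 0.02 m).
It also fails if it takes over 43 s, if anything falls off the work surface, if the arm or the gripper's body presses on something with over 40 N, if the wrist force passes 120 N, or if a joint passes its speed limit or range.

ROBOT

A 6-joint arm with a two-finger parallel gripper is mounted at the origin on the work surface. World frame = base frame: x ahead of the robot, y to its left, z up, the work surface at z = 0. Lengths are in m, angles in rad, forces in N, time in s.
With the tool pointing down it reaches from about 0.25 to 0.775 m from the base axis. Payload 4 kg.
Tool frame: the origin (TCP) lies on the centre line of the jaws, within the pads' length; the fingertips stand 22 mm ahead of it and the grasp point (between the pads) lies 3 mm ahead of it (arm.nose_length is the z of the fingertips in the tool frame, in m); z points along the fingers, y is the direction in which the jaws open and shut (so a half turn about z gives the same grasp; the last joint's range is limited). The gripper opens to 85 mm and grips with 20 to 120 N. Pads are 22 mm wide; open, the fingers measure 114 mm over their backs; the gripper's body (76 mm by 85 mm) begins 54 mm behind the grasp point. The pads swing forward as they close: fully open they stand 13 mm farther back than shut.
Start: joints at [-1.243, 0.087, 1.371, -0, 1.684, -0.103], TCP at [0.23, -0.5, 0.253] pointing down, gripper open.
Joint ranges: [-3.1, 3.1], [-0.76, 2.03], [0.27, 2.55], [-1.08, 4.22], [0.17, 2.65], [-2.57, 2.57]. Speed limits (rad/s): [2.79, 2.79, 3.14, 3.14, 3.14, 3.14].

INTERFACE

Orientations are given as a unit quaternion [x, y, z, w].
In Python, from bench import arm, vision, finder gives the robot as it stands.
- The arm moves only by the tool apply_moves, never from a script. Its argument "increments" is a list of rows, each an object with "turn": the turn, a rotation vector about the tool's x, y, z in degrees, a list of three; "slide": the shift along the tool's x, y, z in m, a list of three; "jaw": the finger opening in m, from 0 to 0.0854. In form: [{"turn": [ax, ay, az], "slide": [tx, ty, tz], "jaw": jaw}, ...]. A call has 1 to 20 rows; each row is the pose to reach, as a shift and turn from the pose measured when the call began, along the tool's axes at that moment; what a row does not reach only later rows make up. A row lasts 1/12 s, in which the tool goes at most 41.7 mm and 7.16 degrees, less where a joint would pass 70% of its speed; a pose out of reach is approached as far as the arm can. A call with a gripper value outside its range is refused whole. The fingers move at their own pace and stop on an object; "grip_force" is the grip in N (left out, the last holds). Time passes only in rows, so rows that repeat a pose let the fingers close. It gives the time, the measured TCP pose, the force and the opening at its end, in the units of the state.
- arm.get_state(): the state, without advancing time (a new reading comes with each control period).
- vision.capture(name): name is "side" or "top"; returns (picture, depth): 400x640x3 uint8, red, green, blue; 400x640 float32, m along the optical axis (not along the pixel's ray), 0 where there is no reading.
- vision.calibration(name): a dict with "K" (3x3 intrinsics, pixels), "k1" (the pictures are not rectified: a ray, as slopes to the right and down, at radius r is drawn at 1 + k1 r^2 times it, then the intrinsics apply), "rvec" (rotation vector, rad) and "tvec" (3), from world to camera coordinates, as OpenCV has them. Camera axes: x right, y down, z forward; pixel columns grow to the right and rows downward; lengths in m; the calibration is good to about 2 mm. A picture is of the moment at which its call begins. calibration takes no time and is no camera call.
- arm.finish_job(): hands the job in, once; it reports no verdict.
Trained networks look in the newest picture that a camera, given by its name, has taken for a name from the list of things; names that differ only in an ending like _2 or _b are one class to them, and where a whole thing is asked for, a point or a joint stands for the part that bears it (a point fixed in the world has none). Each returns a list of dicts, best first, with "confidence" (0 to 1); they miss things now and then, are a little off and sometimes report something else, mostly with a low value. They report only what shows in the picture. A call takes as long as a camera call. They do not tell look-alikes from the thing itself.
- finder.search_frame(camera, label): "extent" ([centre column, centre row, width, height] in pixels, round what is visible of it).
- finder.spot_point(camera, label): "at" ([column, row] in pixels: a listed point, or the origin of a listed thing).
The state is a dict: "time_s": time; "joints": joint angles; "qd": joint speeds; "joint_torque": joint torques, N m; "ee_pos": TCP position; "ee_rot": TCP orientation; "contact_force": force on the tool from outside, world axes, zero at the start; "wrist_torque": the same for the moment, N m; "grip_width": opening from 0.0 (shut) to 1.0 (fully open).
Only numpy, scipy, OpenCV 4.12 (cv2) and the standard library are available. Lean on these libraries where they do the work, as an engineer would, in place of code of your own. Each camera call takes 0.05 s, during which the arm holds its last target. There are 200 camera calls.

## Working session

There is one attempt and no reset: what is moved stays moved. The work goes in short steps, Python scripts to look and compute and a tool call to move; the robot and the scene stay as the last step left them, time stands still between calls to the robot, and variables do not carry over. Pictures are saved under pics/ and viewed, on a budget of 10 in all, crops included, one or two more only if the job needs it, and the job is handed in when it is done.

Besides the shell and the picture viewer there is one more tool, called after "Call:" in YAML: its name, and indented under it one key for each argument. apply_moves: Moves the arm, as the interface text tells. Its arguments: {"type":"object","properties":{"increments":{"type":"array","items":{"type":"object","properties":{"turn":{"type":"array","items":{"type":"number"}},"slide":{"type":"array","items":{"type":"number"}},"jaw":{"type":"number"}}}},"grip_force":{"type":"number"}},"required":["increments"]}

```bash
mkdir -p pics
cat > h.py <<'E'
import numpy as np, cv2
from scipy.spatial.transform import Rotation as R
from bench import arm, vision, finder
def world(cam,px,depth=None):
    c=vision.calibration(cam);K=np.array(c["K"]);px=np.atleast_2d(np.array(px,float))
    d=cv2.undistortPoints(px[:,None],K,np.array([c["k1"],0,0,0.]))[:,0]
    Rm=cv2.Rodrigues(np.array(c["rvec"],float))[0];t=np.array(c["tvec"],float).ravel()
    rays=np.c_[d,np.ones(len(d))]
    if depth is None: return -Rm.T@t,(rays@Rm)
    return (rays*np.atleast_1d(depth)[:,None]-t)@Rm
def pix(cam,P):
    c=vision.calibration(cam)
    return cv2.projectPoints(np.atleast_2d(P).astype(float),np.array(c["rvec"],float),np.array(c["tvec"],float),np.array(c["K"]),np.array([c["k1"],0,0,0.]))[0][:,0]
E
python3 - <<'E'
from h import *
for cam in("top","side"):
    p,d=vision.capture(cam);cv2.imwrite(f"pics/{cam}0.png",p[:,:,::-1]);np.save(f"{cam}0.npy",d)
    for l in("port_1","ring_green","plug_a","trainer"):
        for r in finder.search_frame(cam,l)[:5]: print(cam,l,"box",np.round(r["extent"]),round(r["confidence"],2))
        for r in finder.spot_point(cam,l)[:5]: print(cam,l,"pt",np.round(r["at"],1),round(r["confidence"],2))
    print(vision.calibration(cam))
E
```

```text
top port_1 box [357. 194.  21.  22.] 0.56
top port_1 box [396. 199.  17.   6.] 0.45
top port_1 pt [357.3 194.8] 0.83
top port_1 pt [318.  183.6] 0.64
top port_1 pt [395.6 208.5] 0.43
top ring_green box [318. 182.  29.  27.] 0.84
top ring_green pt [316.3 181.6] 0.93
top ring_green pt [315.5 183.5] 0.51
top plug_a box [402. 291.  10.  35.] 0.98
top plug_a box [366. 114.  24.  30.] 0.86
top plug_a box [400. 208.  17.  24.] 0.61
top plug_a box [317. 184.  17.  20.] 0.55
top plug_a pt [442.1 125.4] 0.89
top plug_a pt [402.8 286.5] 0.77
top plug_a pt [315.1 180.6] 0.65
top plug_a pt [367.3 118. ] 0.55
top plug_a pt [400.1 205.8] 0.52
top trainer box [361. 188. 158. 133.] 0.83
top trainer pt [356.1 199.8] 0.73
{'K': array([[432.28907149,   0.        , 325.57474835],
       [  0.        , 432.28907149, 195.54342702],
       [  0.        ,   0.        ,   1.        ]]), 'k1': 0.027744095829318645, 'rvec': array([ 2.136122  , -2.10172225,  0.20702145]), 'tvec': array([-0.02034505,  0.56400049,  1.13487644])}
side port_1 box [317. 199.  15.  11.] 0.67
side port_1 box [311. 221.  16.   4.] 0.43

[... 250 characters left out ...]
20.  30.] 0.8
side plug_a box [305. 213.  20.  23.] 0.77
side plug_a box [321. 173.  15.  22.] 0.77
side plug_a box [230. 262.  34.  10.] 0.64
side plug_a box [402. 233.  26.  18.] 0.54
side plug_a pt [402.2 290.8] 0.9
side plug_a pt [305.2 218.5] 0.57
side plug_a pt [233.9 258.1] 0.55
side plug_a pt [400.2 236.2] 0.51
side plug_a pt [325.4 178.2] 0.49
side trainer box [321. 218. 107. 113.] 0.61
{'K': array([[395.55749785,   0.        , 321.1134188 ],
       [  0.        , 395.55749785, 197.75961918],
       [  0.        ,   0.        ,   1.        ]]), 'k1': -0.047689070452257745, 'rvec': array([ 2.21253834, -0.04253436,  0.00777355]), 'tvec': array([-0.56971308,  0.07699188,  1.32953583])}
```

View pics/top0.png

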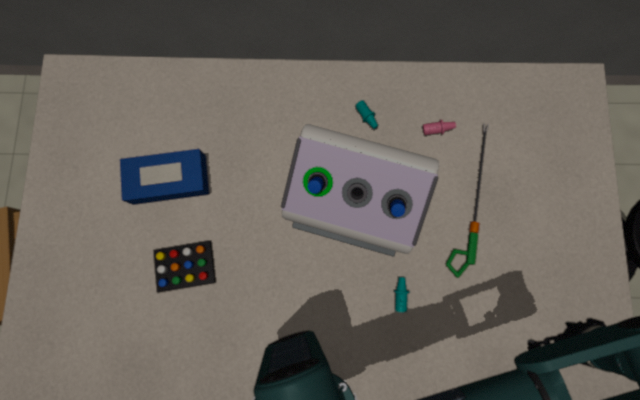

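View pics/side0.png

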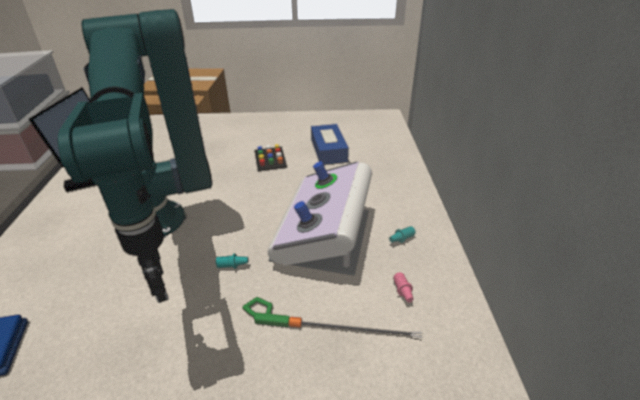

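Candidates in the top view are the blue plugs at (317,184) and (397,207), teal ones at (367,114) and (402,292), and a pink one at (438,128). The plug at (317,184) stands in the green ring and is blue-handled, so it's the target. The middle port at (357,193) is open. I'll confirm this in a crop and measure.

```bash
cat > m.py <<'E'
from h import *
res={}
for cam,cs,rad in(("top",[(317,182),(357,193),(397,205)],22),("side",[(325,181),(319,200),(308,222)],18)):
    p=cv2.imread(f"pics/{cam}0.png");d=np.load(f"{cam}0.npy")
    hsv=cv2.cvtColor(p,cv2.COLOR_BGR2HSV).astype(int)
    c=np.array(cs);reg=np.zeros(d.shape,np.uint8)
    cv2.line(reg,tuple(map(int,cs[0])),tuple(map(int,cs[2])),255,70 if cam=="top" else 40)
    lil=(hsv[...,0]>115)&(hsv[...,0]<150)&(hsv[...,1]>15)&(hsv[...,1]<75)&(hsv[...,2]>110)&(reg>0)
    yy,xx=np.nonzero(lil&(d>0));P=world(cam,np.c_[xx,yy].astype(float),d[yy,xx])
    for _ in range(4):
        m=P.mean(0);n=np.linalg.svd(P-m,full_matrices=False)[2][2];n*=np.sign(n[2]);e=(P-m)@n;P=P[abs(e)<.006]
    print(cam,len(P),"n",n.round(3),"tilt",np.degrees(np.arccos(n[2])).round(2),"yaw",np.degrees(np.arctan2(-n[1],-n[0])).round(2),"m",m.round(4),"rms",e.std().round(4))
    for i,q in enumerate(cs):
        if cam=="side" and i!=1: mask=None
        Y,X=np.mgrid[:400,:640]
        near=(np.hypot(X-q[0],Y-q[1])<rad)
        if i==0: mm=near&(hsv[...,0]>45)&(hsv[...,0]<80)&(hsv[...,1]>120)
        else: mm=near&(hsv[...,1]<22)|near&(hsv[...,2]<90)
        mm=cv2.morphologyEx(mm.astype(np.uint8),cv2.MORPH_OPEN,np.ones((2,2)))
        pts=np.argwhere(mm)[:,::-1].astype(np.float32)
        el=cv2.fitEllipse(cv2.convexHull(pts))
        o,r=world(cam,el[0]);r=r[0];s=((m+.004*n-o)@n)/(r@n)
        print(cam,i,np.round(el[0],1),np.round(el[1],1),"ring top centre",(o+s*r).round(4))
p=cv2.imread("pics/top0.png")[90:310,270:500];cv2.imwrite("pics/crop1.png",cv2.resize(p,None,fx=2.6,fy=2.6,interpolation=cv2.INTER_CUBIC))
E
python3 m.py
```

```text
top 6261 n [-0.409  0.109  0.906] tilt 25.02 yaw -14.96 m [ 0.5536 -0.0926  0.1329] rms 0.002
top 0 [318.4 182.3] [28.6 29.5] ring top centre [0.5824 0.0076 0.1382]
top 1 [357.9 193.4] [30.9 31.4] ring top centre [ 0.5548 -0.094   0.138 ]
top 2 [397.7 204.5] [30.5 32.2] ring top centre [ 0.5277 -0.1952  0.138 ]
side 1646 n [-0.407  0.111  0.907] tilt 24.97 yaw -15.24 m [ 0.5564 -0.1113  0.1375] rms 0.0012
side 0 [327.  182.1] [ 8.2 22.2] ring top centre [ 0.5897 -0.0097  0.1444]
side 1 [319.5 201.3] [22.6 35.7] ring top centre [ 0.563  -0.1086  0.1445]
side 2 [310.1 223.5] [25.8 36.1] ring top centre [ 0.5342 -0.2068  0.1436]
```

View pics/crop1.png

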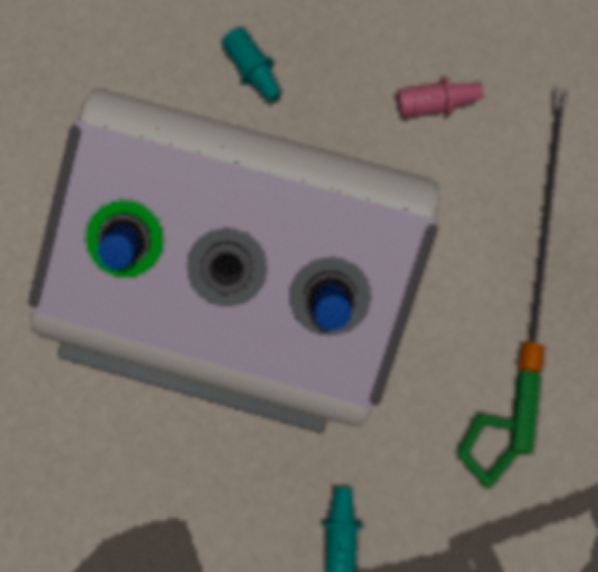

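The crop confirms it: the blue plug stands in the green ring at port_1, port_2 is open, and port_3 holds the other blue plug. The side-view ellipse fits came out too large and so are bad. I'll cross-check the top-view pose by projecting the handles into both views, and work out the approach.

```bash
cat >> h.py <<'E'
yaw=np.radians(-15.1)
RP=(R.from_euler("z",yaw)*R.from_euler("y",-25,degrees=True)).as_matrix()
n=RP[:,2]; mid=np.array([.5548,-.0940,.1384])+.008*n
port={1:mid+.105*RP[:,1],2:mid,3:mid-.105*RP[:,1]}
def inc(p,Rt=None):
    s=arm.get_state();R0=R.from_quat(s["ee_rot"])
    t=np.zeros(3) if Rt is None else (R0.inv()*R.from_matrix(Rt)).as_rotvec(degrees=True)
    return R0.inv().apply(np.array(p)-s["ee_pos"]).round(4),t.round(2)
E
python3 - <<'E'
from h import *
s=arm.get_state();print(s["ee_pos"],R.from_quat(s["ee_rot"]).as_matrix().round(3).tolist(),s["contact_force"],s["time_s"],arm.nose_length)
print(n.round(3),mid.round(4))
for cam in("top","side"):
    p=cv2.imread(f"pics/{cam}0.png");hsv=cv2.cvtColor(p,cv2.COLOR_BGR2HSV).astype(int)
    b=(hsv[...,0]>100)&(hsv[...,0]<125)&(hsv[...,1]>150)
    for k in(1,3):
        a=pix(cam,port[k]+.031*n)[0]; Y,X=np.nonzero(b);m=np.hypot(X-a[0],Y-a[1])<14
        # render predicted handle silhouette
        th=np.linspace(0,6.28,40);c=[port[k]+RP@np.array([.017*np.cos(t),.017*np.sin(t),z]) for t in th for z in(.006,.056)]
        mk=np.zeros(b.shape,np.uint8);cv2.fillConvexPoly(mk,cv2.convexHull(pix(cam,np.array(c)).astype(np.float32)).astype(int),1)
        pts=np.argwhere(mk)[:,::-1]
        print(cam,k,"blue box",X[m].min(),X[m].max(),Y[m].min(),Y[m].max(),"pred",pts.min(0),pts.max(0),"cent",X[m].mean().round(1),Y[m].mean().round(1),pts.mean(0).round(1))
for nm,y in(("+y",RP[:,1]),("-y",-RP[:,1]),("+x",RP[:,0]),("-x",-RP[:,0])):
    Rt=np.c_[np.cross(y,-n),y,-n];print(nm,inc(port[1]+.15*n,Rt))
E
```

```text
[ 0.2296732  -0.49978622  0.25336717] [[0.909, 0.418, 0.0], [0.418, -0.909, -0.0], [-0.0, 0.0, -1.0]] [-0.09619534  0.23632424  0.42252626] 0.9 0.022
[-0.408  0.11   0.906] [ 0.5515 -0.0931  0.1457]
top 1 blue box 308 323 176 192 pred [308 176] [324 194] cent 315.5 184.4 [315.9 185.1]
top 3 blue box 390 404 199 216 pred [391 199] [406 217] cent 397.1 207.6 [398.1 208. ]
side 1 blue box 315 320 162 166 pred [310 161] [327 180] cent 317.9 164.2 [318.8 170.4]
side 3 blue box 296 303 203 207 pred [291 200] [311 222] cent 299.2 204.9 [300.9 211.1]
+y (array([ 0.4807, -0.3564, -0.0283]), array([ -30.47,  -11.01, -137.43]))
-y (array([ 0.4807, -0.3564, -0.0283]), array([-8.67, 23.98, 39.14]))
+x (array([ 0.4807, -0.3564, -0.0283]), array([-23.36,  10.96, -49.4 ]))
-x (array([ 0.4807, -0.3564, -0.0283]), array([ 13.23,  28.21, 127.3 ]))
```

Call:
apply_moves:
  increments:
    - {"slide":[0,0,-0.04],"turn":[0,0,0],"jaw":0.085}
    - {"slide":[0,0,-0.08],"turn":[0,0,0],"jaw":0.085}
    - {"slide":[0.1,-0.07,-0.08],"turn":[-2,6,10],"jaw":0.085}
    - {"slide":[0.48,-0.356,-0.08],"turn":[-8.67,23.98,39.14],"jaw":0.085}
    - {"slide":[0.48,-0.356,-0.08],"turn":[-8.67,23.98,39.14],"jaw":0.085}
    - {"slide":[0.48,-0.356,-0.08],"turn":[-8.67,23.98,39.14],"jaw":0.085}
    - {"slide":[0.48,-0.356,-0.08],"turn":[-8.67,23.98,39.14],"jaw":0.085}
    - {"slide":[0.48,-0.356,-0.08],"turn":[-8.67,23.98,39.14],"jaw":0.085}
    - {"slide":[0.48,-0.356,-0.08],"turn":[-8.67,23.98,39.14],"jaw":0.085}
    - {"slide":[0.48,-0.356,-0.08],"turn":[-8.67,23.98,39.14],"jaw":0.085}
    - {"slide":[0.48,-0.356,-0.08],"turn":[-8.67,23.98,39.14],"jaw":0.085}
    - {"slide":[0.48,-0.356,-0.08],"turn":[-8.67,23.98,39.14],"jaw":0.085}
    - {"slide":[0.48,-0.356,-0.08],"turn":[-8.67,23.98,39.14],"jaw":0.085}
    - {"slide":[0.48,-0.356,-0.08],"turn":[-8.67,23.98,39.14],"jaw":0.085}
    - {"slide":[0.48,-0.356,-0.08],"turn":[-8.67,23.98,39.14],"jaw":0.085}
    - {"slide":[0.48,-0.356,-0.08],"turn":[-8.67,23.98,39.14],"jaw":0.085}
    - {"slide":[0.48,-0.356,-0.08],"turn":[-8.67,23.98,39.14],"jaw":0.085}
    - {"slide":[0.48,-0.356,-0.08],"turn":[-8.67,23.98,39.14],"jaw":0.085}
    - {"slide":[0.48,-0.356,-0.08],"turn":[-8.67,23.98,39.14],"jaw":0.085}
    - {"slide":[0.48,-0.356,-0.03],"turn":[-8.67,23.98,39.14],"jaw":0.085}

```text
time_s: 2.57
ee_pos: [0.5211, 0.0233, 0.3026]
ee_rot: [0.966, -0.129, 0.225, 0.028]
contact_force: [1.6, -1.3, 1.8]
grip_width: 0.998
```

Run:
```python
from h import *
y=-RP[:,1];Rt=np.c_[np.cross(y,-n),y,-n]
print(inc(port[1]+.041*n,Rt),inc(port[1]+.09*n,Rt))
p,d=vision.capture("side");cv2.imwrite("pics/s1.png",cv2.resize(p[60:300,180:440,::-1],None,fx=2.4,fy=2.4,interpolation=cv2.INTER_CUBIC))
```

```text
(array([-1.480e-02, -1.000e-04,  1.263e-01]), array([-0.2 , -1.16, -0.11])) (array([-0.0138, -0.0002,  0.0773]), array([-0.2 , -1.16, -0.11]))
```

View pics/s1.png

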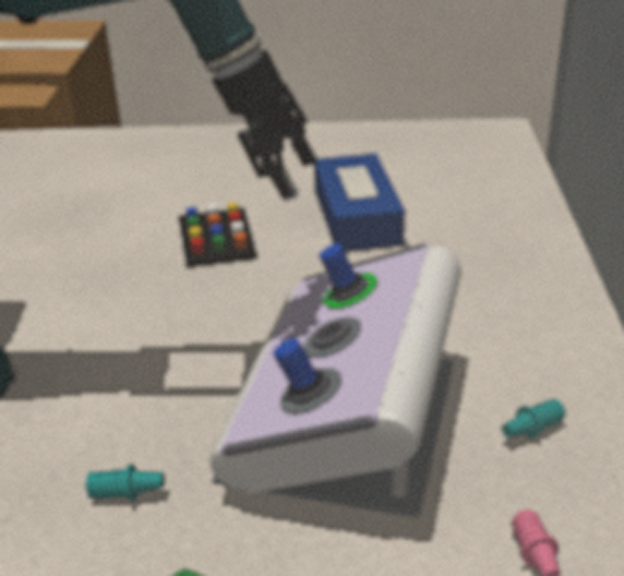

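The gripper is above the target plug (crop pixel 338,265) and lined up with its axis. Descending to the handle and closing.

Call:
apply_moves:
  increments:
    - {"slide":[-0.0135,0,0.04],"turn":[-0.2,-1.16,-0.1],"jaw":0.085}
    - {"slide":[-0.0138,0,0.07],"turn":[-0.2,-1.16,-0.1],"jaw":0.085}
    - {"slide":[-0.0142,0,0.095],"turn":[-0.2,-1.16,-0.1],"jaw":0.085}
    - {"slide":[-0.0148,0,0.115],"turn":[-0.2,-1.16,-0.1],"jaw":0.085}
    - {"slide":[-0.0148,0,0.126],"turn":[-0.2,-1.16,-0.1],"jaw":0.085}
    - {"slide":[-0.0148,0,0.126],"turn":[-0.2,-1.16,-0.1],"jaw":0.085}
    - {"slide":[-0.0148,0,0.126],"turn":[-0.2,-1.16,-0.1],"jaw":0.085}
  grip_force: 60

```text
time_s: 3.2
ee_pos: [0.5488, 0.0115, 0.1594]
ee_rot: [0.971, -0.129, 0.197, 0.031]
contact_force: [-0.1, 0.1, 0.5]
grip_width: 0.995
```

Run:
```python
from h import *
y=-RP[:,1];Rt=np.c_[np.cross(y,-n),y,-n]
print(inc(port[1]+.041*n,Rt),arm.get_state()["contact_force"])
for cam in("side","top"):
    p,d=vision.capture(cam);a=pix(cam,port[1]+.04*n)[0].astype(int);cv2.imwrite(f"pics/g_{cam}.png",p[:,:,::-1])
    c=cv2.resize(p[a[1]-60:a[1]+60,a[0]-75:a[0]+75,::-1],None,fx=2.6,fy=2.6,interpolation=cv2.INTER_CUBIC)
    pair=c if cam=="side" else np.hstack([pair,c])
cv2.imwrite("pics/g1.png",pair)
```

```text
(array([ 0.0208, -0.0045, -0.0167]), array([0.51, 2.  , 0.03])) [-0.14759233  0.14567939  0.51694217]
```

View pics/g1.png

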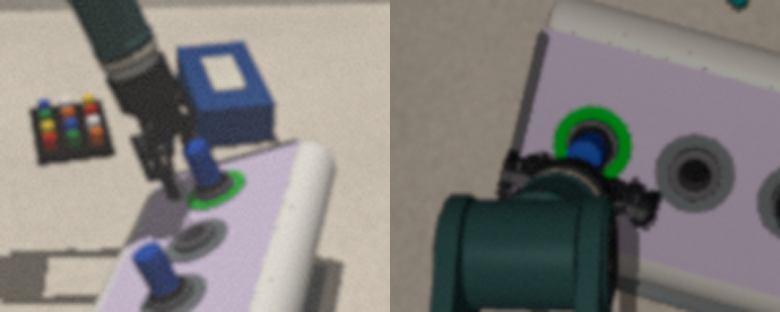

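The hand stopped 21 mm short in x and 17 mm too deep, with no contact. The earlier state was read before the arm had settled. I'll hold still, then re-read.

Call:
apply_moves:
  increments:
    - {"slide":[0,0,-0.02]}
    - {"slide":[0,0,-0.02]}
    - {"slide":[0,0,-0.02]}
    - {"slide":[0,0,-0.02]}

```text
invalid input at $.increments[0]: expected keys turn, slide, jaw
```

Run:
```python
from h import *
y=-RP[:,1];Rt=np.c_[np.cross(y,-n),y,-n]
print(inc(port[1]+.041*n,Rt),arm.get_state()["qd"])
```

```text
(array([ 0.0195, -0.0038, -0.0152]), array([0.44, 1.8 , 0.06])) [ 9.71093733e-03 -8.40155449e-03 -3.62406146e-03  5.35244530e-05
 -3.43939979e-03  1.15476965e-03]
```

Call:
apply_moves:
  increments:
    - {"slide":[0,0,-0.015],"turn":[0.4,1.8,0],"jaw":0.085}
    - {"slide":[0.005,-0.0038,-0.015],"turn":[0.4,1.8,0],"jaw":0.085}
    - {"slide":[0.0195,-0.0038,-0.0152],"turn":[0.4,1.8,0],"jaw":0.085}
    - {"slide":[0.0195,-0.0038,-0.0152],"turn":[0.4,1.8,0],"jaw":0.085}
    - {"slide":[0.0195,-0.0038,-0.0152],"turn":[0.4,1.8,0],"jaw":0.085}
    - {"slide":[0.0195,-0.0038,-0.0152],"turn":[0.4,1.8,0],"jaw":0.085}
    - {"slide":[0.0195,-0.0038,-0.0152],"turn":[0.4,1.8,0],"jaw":0.085}

```text
time_s: 3.88
ee_pos: [0.5617, 0.013, 0.1824]
ee_rot: [0.968, -0.128, 0.214, 0.029]
contact_force: [-0.8, -0.5, 0.3]
grip_width: 0.993
```

Run:
```python
from h import *
y=-RP[:,1];Rt=np.c_[np.cross(y,-n),y,-n]
print(inc(port[1]+.041*n,Rt),arm.get_state()["contact_force"],np.abs(arm.get_state()["qd"]).max())
```

```text
(array([ 0.0006,  0.0001, -0.0002]), array([0.04, 0.06, 0.07])) [-0.81238261 -0.54642864  0.28896633] 0.007149038212932874
```

Call:
apply_moves:
  increments:
    - {"slide":[0.0005,0,0],"turn":[0,0,0],"jaw":0.03}
    - {"slide":[0.0005,0,0],"turn":[0,0,0],"jaw":0.02}
    - {"slide":[0.0005,0,0],"turn":[0,0,0],"jaw":0.02}
    - {"slide":[0.0005,0,0],"turn":[0,0,0],"jaw":0.02}
    - {"slide":[0.0005,0,0],"turn":[0,0,0],"jaw":0.02}
    - {"slide":[0.0005,0,0],"turn":[0,0,0],"jaw":0.02}
    - {"slide":[0.0005,0,0],"turn":[0,0,0],"jaw":0.02}
    - {"slide":[0.0005,0,0],"turn":[0,0,0],"jaw":0.02}
  grip_force: 60

```text
time_s: 4.55
ee_pos: [0.5621, 0.0129, 0.1828]
ee_rot: [0.968, -0.128, 0.214, 0.029]
contact_force: [-2.4, 1.3, 1.9]
grip_width: 0.383
```

Run:
```python
from h import *
y=-RP[:,1];Rt=np.c_[np.cross(y,-n),y,-n]
s=arm.get_state()
print(inc(port[1]+.041*n,Rt),s["contact_force"],s["grip_width"]*.0854,np.abs(s["qd"]).max())
```

```text
(array([0.0001, 0.0001, 0.    ]), array([0.03, 0.06, 0.07])) [-2.42217914  1.27621859  1.90623384] 0.03274771533897367 0.002002772864158301
```

Call:
apply_moves:
  increments:
    - {"slide":[0,0,-0.005],"turn":[0,0,0],"jaw":0.02}
    - {"slide":[0,0,-0.01],"turn":[0,0,0],"jaw":0.02}
    - {"slide":[0,0,-0.02],"turn":[0,0,0],"jaw":0.02}
    - {"slide":[0,0,-0.035],"turn":[0,0,0],"jaw":0.02}
    - {"slide":[0,0,-0.05],"turn":[0,0,0],"jaw":0.02}
    - {"slide":[0,0,-0.065],"turn":[0,0,0],"jaw":0.02}
    - {"slide":[0,0,-0.08],"turn":[0,0,0],"jaw":0.02}
    - {"slide":[0,0,-0.08],"turn":[0,0,0],"jaw":0.02}
    - {"slide":[0,0,-0.08],"turn":[0,0,0],"jaw":0.02}
    - {"slide":[0,0,-0.08],"turn":[0,0,0],"jaw":0.02}
    - {"slide":[0,0,-0.08],"turn":[0,0,0],"jaw":0.02}

```text
time_s: 5.47
ee_pos: [0.5291, 0.0217, 0.2538]
ee_rot: [0.968, -0.128, 0.213, 0.029]
contact_force: [0.3, 0.9, -1.8]
grip_width: 0.384
```

Run:
```python
from h import *
y=-RP[:,1];Rt=np.c_[np.cross(y,-n),y,-n]
for cam in("side","top"):
    p,d=vision.capture(cam);s=arm.get_state();tc=np.array(s["ee_pos"]);a=pix(cam,tc-.05*n)[0].astype(int)
    c=cv2.resize(p[a[1]-60:a[1]+60,a[0]-75:a[0]+75,::-1],None,fx=2.6,fy=2.6,interpolation=cv2.INTER_CUBIC)
    pair=c if cam=="side" else np.hstack([pair,c])
cv2.imwrite("pics/g2.png",pair)
s=arm.get_state()
print(inc(port[2]+.121*n,Rt),inc(port[1]+.121*n,Rt),s["contact_force"],s["grip_width"]*.0854,np.abs(s["qd"]).max())
```

```text
(array([ 0.0008,  0.105 , -0.0012]), array([0.07, 0.21, 0.08])) (array([ 0.001 , -0.    , -0.0013]), array([0.07, 0.21, 0.08])) [ 0.15024115 -0.0511326  -2.12056676] 0.03278485321717063 0.005636853937687446
```

View pics/g2.png

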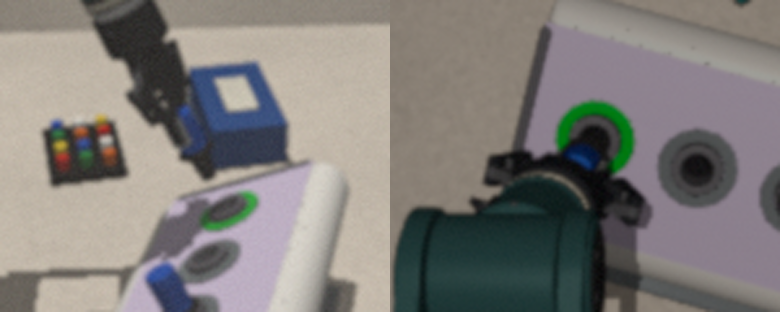

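The plug is held and out, and the green port stands open. Carrying it 105 mm along the row to the middle port.

Call:
apply_moves:
  increments:
    - {"slide":[0.0008,0.025,-0.0012],"turn":[0.07,0.2,0.08],"jaw":0.02}
    - {"slide":[0.0008,0.055,-0.0012],"turn":[0.07,0.2,0.08],"jaw":0.02}
    - {"slide":[0.0008,0.08,-0.0012],"turn":[0.07,0.2,0.08],"jaw":0.02}
    - {"slide":[0.0008,0.1,-0.0012],"turn":[0.07,0.2,0.08],"jaw":0.02}
    - {"slide":[0.0008,0.105,-0.0012],"turn":[0.07,0.2,0.08],"jaw":0.02}
    - {"slide":[0.0008,0.105,-0.0012],"turn":[0.07,0.2,0.08],"jaw":0.02}
    - {"slide":[0.0008,0.105,-0.0012],"turn":[0.07,0.2,0.08],"jaw":0.02}
    - {"slide":[0.0008,0.105,-0.0012],"turn":[0.07,0.2,0.08],"jaw":0.02}
    - {"slide":[0.0008,0.105,-0.0012],"turn":[0.07,0.2,0.08],"jaw":0.02}
    - {"slide":[0.0008,0.105,-0.0012],"turn":[0.07,0.2,0.08],"jaw":0.02}

```text
time_s: 6.4
ee_pos: [0.5024, -0.0788, 0.2553]
ee_rot: [0.968, -0.128, 0.214, 0.028]
contact_force: [0.2, 0.5, -1.5]
grip_width: 0.383
```

Run:
```python
from h import *
y=-RP[:,1];Rt=np.c_[np.cross(y,-n),y,-n]
s=arm.get_state()
print(inc(port[2]+.041*n,Rt),s["contact_force"],s["grip_width"]*.0854,np.abs(s["qd"]).max())
```

```text
(array([0.0001, 0.0011, 0.08  ]), array([-0.05,  0.02,  0.08])) [ 0.16962955  0.47463537 -1.51278005] 0.032711330869303244 0.0030472707330846784
```

Call:
apply_moves:
  increments:
    - {"slide":[0.0001,0.001,0.015],"turn":[0,0,0],"jaw":0.02}
    - {"slide":[0.0001,0.0011,0.03],"turn":[0,0,0],"jaw":0.02}
    - {"slide":[0.0001,0.0011,0.04],"turn":[0,0,0],"jaw":0.02}
    - {"slide":[0.0001,0.0011,0.048],"turn":[0,0,0],"jaw":0.02}
    - {"slide":[0.0001,0.0011,0.055],"turn":[0,0,0],"jaw":0.02}
    - {"slide":[0.0001,0.0011,0.06],"turn":[0,0,0],"jaw":0.02}
    - {"slide":[0.0001,0.0011,0.065],"turn":[0,0,0],"jaw":0.02}
    - {"slide":[0.0001,0.0011,0.065],"turn":[0,0,0],"jaw":0.02}
    - {"slide":[0.0001,0.0011,0.065],"turn":[0,0,0],"jaw":0.02}
    - {"slide":[0.0001,0.0011,0.065],"turn":[0,0,0],"jaw":0.02}

```text
time_s: 7.23
ee_pos: [0.5289, -0.0871, 0.1971]
ee_rot: [0.968, -0.128, 0.215, 0.028]
contact_force: [-1.1, 0.7, -2.0]
grip_width: 0.385
```

Run:
```python
from h import *
y=-RP[:,1];Rt=np.c_[np.cross(y,-n),y,-n]
s=arm.get_state()
print(inc(port[2]+.041*n,Rt),s["contact_force"],s["wrist_torque"],s["grip_width"]*.0854,np.abs(s["qd"]).max())
```

```text
(array([-0.0005, -0.    ,  0.0155]), array([-0.05, -0.05,  0.07])) [-1.050869    0.66195446 -1.96687768] [ 0.08187931  0.3121777  -0.00762971] 0.03291271189128282 0.004713397142029452
```

Free of resistance so far. Pushing home and aiming 2 mm past, to seat the flange.

Call:
apply_moves:
  increments:
    - {"slide":[-0.0003,0,0.005],"turn":[0,0,0],"jaw":0.02}
    - {"slide":[-0.0005,0,0.01],"turn":[0,0,0],"jaw":0.02}
    - {"slide":[-0.0005,0,0.014],"turn":[0,0,0],"jaw":0.02}
    - {"slide":[-0.0005,0,0.016],"turn":[0,0,0],"jaw":0.02}
    - {"slide":[-0.0005,0,0.0175],"turn":[0,0,0],"jaw":0.02}
    - {"slide":[-0.0005,0,0.0175],"turn":[0,0,0],"jaw":0.02}
    - {"slide":[-0.0005,0,0.0175],"turn":[0,0,0],"jaw":0.02}
    - {"slide":[-0.0005,0,0.0175],"turn":[0,0,0],"jaw":0.02}

```text
time_s: 7.9
ee_pos: [0.5346, -0.0886, 0.1827]
ee_rot: [0.968, -0.127, 0.214, 0.028]
contact_force: [-13.4, 2.8, 10.8]
grip_width: 0.38
```

Run:
```python
from h import *
y=-RP[:,1];Rt=np.c_[np.cross(y,-n),y,-n]
s=arm.get_state()
print(inc(port[2]+.041*n,Rt),s["contact_force"],np.dot(s["contact_force"],n),s["wrist_torque"],s["grip_width"]*.0854,np.abs(s["qd"]).max())
```

```text
(array([ 0.0002, -0.0001, -0.0001]), array([-0.03,  0.03,  0.09])) [-13.39791807   2.78682968  10.82701694] 15.586126696723966 [ 0.24814873  1.46953827 -0.05592576] 0.032491121191955116 0.0012408358607504631
```

It stopped within 0.1 mm of the home height, with 16 N of push along the axis. Releasing and withdrawing along the axis.

Call:
apply_moves:
  increments:
    - {"slide":[0,0,0],"turn":[0,0,0],"jaw":0.045}
    - {"slide":[0,0,0],"turn":[0,0,0],"jaw":0.06}
    - {"slide":[0,0,0],"turn":[0,0,0],"jaw":0.085}
    - {"slide":[0,0,0],"turn":[0,0,0],"jaw":0.085}
    - {"slide":[0,0,0],"turn":[0,0,0],"jaw":0.085}
    - {"slide":[0,0,0],"turn":[0,0,0],"jaw":0.085}
    - {"slide":[0,0,-0.02],"turn":[0,0,0],"jaw":0.085}
    - {"slide":[0,0,-0.05],"turn":[0,0,0],"jaw":0.085}
    - {"slide":[0,0,-0.085],"turn":[0,0,0],"jaw":0.085}
    - {"slide":[0,0,-0.12],"turn":[0,0,0],"jaw":0.085}
    - {"slide":[0,0,-0.15],"turn":[0,0,0],"jaw":0.085}
    - {"slide":[0,0,-0.15],"turn":[0,0,0],"jaw":0.085}
    - {"slide":[-0.1,0,-0.15],"turn":[0,0,0],"jaw":0.085}
    - {"slide":[-0.1,0,-0.15],"turn":[0,0,0],"jaw":0.085}
    - {"slide":[-0.1,0,-0.15],"turn":[0,0,0],"jaw":0.085}
    - {"slide":[-0.1,0,-0.15],"turn":[0,0,0],"jaw":0.085}
    - {"slide":[-0.1,0,-0.15],"turn":[0,0,0],"jaw":0.085}

```text
time_s: 9.32
ee_pos: [0.3859, -0.0487, 0.2763]
ee_rot: [0.968, -0.127, 0.215, 0.028]
contact_force: [0.8, -0.1, 0.3]
grip_width: 0.999
```

Run:
```python
from h import *
for cam in("side","top"):
    p,d=vision.capture(cam);a=pix(cam,port[2])[0].astype(int)
    cv2.imwrite(f"pics/end_{cam}.png",p[:,:,::-1])
    hsv=cv2.cvtColor(p,cv2.COLOR_RGB2HSV).astype(int);b=(hsv[...,0]>100)&(hsv[...,0]<125)&(hsv[...,1]>150);Y,X=np.nonzero(b)
    for k in(2,3):
        q=pix(cam,port[k]+.031*n)[0];m=np.hypot(X-q[0],Y-q[1])<14
        if m.any(): print(cam,k,"blue",X[m].min(),X[m].max(),Y[m].min(),Y[m].max(),X[m].mean().round(1),Y[m].mean().round(1),"pred mid",q.round(1))
    c=cv2.resize(p[a[1]-60:a[1]+60,a[0]-75:a[0]+75,::-1],None,fx=2.6,fy=2.6,interpolation=cv2.INTER_CUBIC)
    pair=c if cam=="side" else np.hstack([pair,c])
cv2.imwrite("pics/g3.png",pair)
```

```text
side 2 blue 306 312 182 186 308.7 183.6 pred mid [311.  189.8]
side 3 blue 296 303 203 208 299.1 205.1 pred mid [301.5 211.6]
top 2 blue 350 363 188 205 356.5 196.3 pred mid [357.2 196.8]
top 3 blue 390 404 199 216 397.1 207.7 pred mid [398.5 208.4]
```

View pics/g3.png

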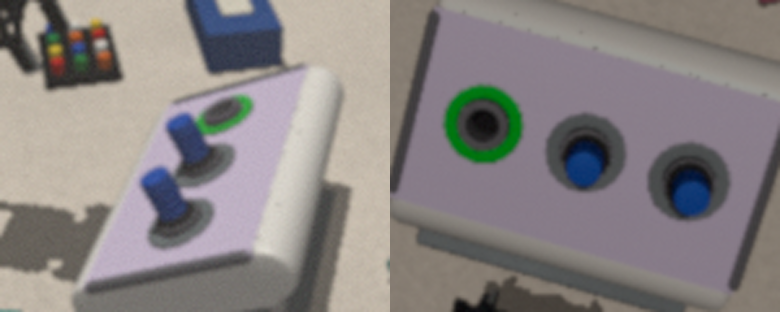

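The green port is open. The plug now in the middle port sits on its prediction with the same offsets as the untouched, home port_3 plug, to within 1 px. That plug hasn't moved, so I'm handing in.

```bash
python3 -c "
from bench import arm
print(arm.get_state()['contact_force']);print(arm.finish_job())"
```

```text
[-0.29124593 -0.24832524  0.36903402]
the job is handed in; nothing more can be done
None
```

I pulled the blue-handled plug from the green-ringed left port (port_1), pushed it home in the open middle port (port_2), withdrew the gripper and handed the job in at about 9.4 s. Handing in reports no verdict.

**Last checks:**
- **Seating:** the tool stopped within 0.1 mm of its height at the original grasp, with 16 N of push along the axis.
- **Pictures:** in both cameras the moved plug sits where predicted, matching the home plug in port_3 to within 1 px. The green port is open and the port_3 plug has not moved.
- **Bystanders:** I made no measurement of them at the end. No unexpected contact force showed in the readings after each move.

**What went wrong or disagreed:**
- My first descent missed by about 2 cm because I read the pose before the arm had settled. It touched nothing, and I corrected it before gripping.
- The side-view ring fits disagreed with the top view by about 15 mm, and their ellipses were clearly too large. I discarded them and used the top-view fit, which the handle projections then supported. In the side view those projections could only be checked roughly.

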